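Snap a strip of component boxes shut with one fingertip stroke

TASK

The lids of the five-box component strip stand open. Run your fingertips lightly along the top of the row, from the solid end block over the hinge of each lid towards its lip, so that the lids fold down and snap shut one after another, first to last. Do not lift the strip, press hard or shove it away, leave the tools and parts around it where they lie, and finish clear of everything.

Things in the scene. Friction and masses are not known exactly. Their poses are not given: they have to be found in the camera images.
- strip: Loose row of five lidded component boxes, grey plastic, 236 mm long (its y), 40 mm deep (its x), about 0.85 kg, rubber feet. Origin: centre of the underside, on the table; z up. Its +y end is a solid 22 mm long end block with a blank label; from there on five boxes, one every 42 mm. End block, hinge rails and shut lids share one flush top, 23.75 mm above the table; box walls end at 21 mm.
- lid1_lip (a point): Middle of the first lid's free (lip) edge, on top; moves with the lid. Lids: off-white, 38.5 mm wide (x), 34 mm hinge to lip, 2.5 mm thick. A stiff hinge keeps a lid at any angle. In the last 0.2 rad a bead at the lip runs onto a sprung catch (about 2 N) that snaps over near 0.1 rad, pulls the lid shut and holds it.
- lid5_lip (a point): The same point on the fifth lid. A finger that comes along the row from a lid's hinge side folds it down as it slides over it; from the lip side the lid jams or opens.
- lid1 (a joint): Angle of the first lid, rad: 0 shut and flush, grows as it opens, at most 1.3. Its hinge line runs across the row (along the strip's x) at strip y = 92 mm, 22.5 mm above the table; the lip is on the -y side of the hinge (shut: at y = 58 mm).
- lid2 (a joint): Angle of the second lid, rad: 0 shut and flush, grows as it opens, at most 1.3. Its hinge line runs across the row (along the strip's x) at strip y = 50 mm, 22.5 mm above the table; the lip is on the -y side of the hinge (shut: at y = 16 mm).
- lid3 (a joint): Angle of the third lid, rad: 0 shut and flush, grows as it opens, at most 1.3. Its hinge line runs across the row (along the strip's x) at strip y = 8 mm, 22.5 mm above the table; the lip is on the -y side of the hinge (shut: at y = -26 mm).
- lid4 (a joint): Angle of the fourth lid, rad: 0 shut and flush, grows as it opens, at most 1.3. Its hinge line runs across the row (along the strip's x) at strip y = -34 mm, 22.5 mm above the table; the lip is on the -y side of the hinge (shut: at y = -68 mm).
- lid5 (a joint): Angle of the fifth and last lid, rad: 0 shut and flush, grows as it opens, at most 1.3. Its hinge line runs across the row (along the strip's x) at strip y = -76 mm, 22.5 mm above the table; the lip is on the -y side of the hinge (shut: at y = -110 mm).
- tweezers: Steel tweezers lying on the flat tool wallet, 127 x 18 x 9 mm, loose bystander. Origin: centre of the underside.
- snips: Side cutters with dipped grips lying on the flat tool wallet, 127 x 44 x 13 mm, bystander. Origin: centre of the underside.
- tin: Round screw tin, diameter 47, 23 mm high, standing beside the strip on its +x side, loose bystander. Origin: centre of the underside.
- cell: AA cell lying beside the strip on its -x side, 50 x 14 x 14 mm, loose bystander. Origin: centre of the underside.

How it is judged:
By the outcome, as a careful person would: the job done as asked, in the order asked, and still so for the second after the job is handed in, with the robot touching nothing.
It also fails if it takes over 45 s, if anything falls off the work surface, if the arm or the gripper's body presses on something with over 40 N, if the wrist force passes 120 N, or if a joint passes its speed limit or range.

ROBOT

A 7-joint arm with a two-finger parallel gripper is mounted at the origin on the work surface; the furniture and walls round the work are solid. World frame = base frame: x ahead of the robot, y to its left, z up, the work surface at z = 0. Lengths are in m, angles in rad, forces in N, time in s.
With the tool pointing down it reaches from about 0.4 to 0.9 m from the base axis. Payload 5.5 kg.
Tool frame: the origin (TCP) lies at the very end of the fingers, on their centre line; the grasp point (between the pads) lies 19 mm behind it; z points along the fingers, y is the direction in which the jaws open and shut (so a half turn about z gives the same grasp; the last joint's range is limited). The gripper opens to 85 mm and grips with 20 to 120 N. Pads are 22 mm wide; open, the fingers measure 114 mm over their backs; the gripper's body (76 mm by 85 mm) begins 54 mm behind the grasp point. The pads swing forward as they close: fully open they stand 13 mm farther back than shut.
Start: joints at [1.485, 0.501, -0.427, 1.55, 0.221, 1.138, -0.21], TCP at [0.222, -0.611, 0.211] pointing down, gripper open.
Joint ranges: [-2.88, 2.88], [-0.31, 2.03], [-1.54, 1.56], [0.2, 2.42], [-1.41, 4.55], [0.19, 2.02], [-2.57, 2.57]. Speed limits (rad/s): [2.57, 2.57, 3.14, 3.14, 3.14, 3.14, 3.14].

INTERFACE

Orientations are given as a unit quaternion [w, x, y, z].
In Python, from plant import manip gives the robot as it stands.
- The arm moves only by the tool drive_tool, never from a script. Its arguments are lists of equal length, an entry for each row: "angular": the turn, a rotation vector about the tool's x, y, z in rad, a list of three; "offset": the shift along the tool's x, y, z in m, a list of three; "gripper": the opening, from 0 (shut) to 1 (fully open). In form: {"angular": [[wx, wy, wz], ...], "offset": [[x, y, z], ...], "gripper": [gripper, ...]}. A call has 1 to 20 rows; each row shifts and turns the commanded pose from where the row before left it, along the tool's axes as they then stand; what a row does not reach is not made up. A row lasts 1/12 s, in which the tool goes at most 41.7 mm and 7.16 degrees, less where a joint would pass 70% of its speed; a pose out of reach is approached as far as the arm can. A call is refused whole if a number of a shift passes 0.0417 or a number of a turn 0.125, either way. A call with a gripper value outside its range is refused whole. The fingers move at their own pace and stop on an object; "force" is the grip in N (left out, the last holds). Time passes only in rows, so rows that do not move let the fingers close. It gives the time, the measured TCP pose, the force and the opening at its end, in the units of the state.
- manip.state(): the state, without advancing time (a new reading comes with each control period).
- manip.grab_frame(name): name is "scene" or "top"; returns the picture (480x640x3 uint8, red, green, blue); there is no depth.
- manip.calibration(name): a dict with "fx", "fy", "cx", "cy" (pixels), "position" and "rotation" of the camera in the world. Camera axes: x right, y down, z forward; pixel columns grow to the right and rows downward; lengths in m; the calibration is good to about 2 mm. A picture is of the moment at which its call begins. calibration takes no time and is no camera call.
- manip.job_done(): hands the job in, once; it reports no verdict.
The state is a dict: "time_s": time; "joints": joint angles; "joint_vel": joint speeds; "joint_torque": joint torques, N m; "tool_pos": TCP position; "ee_rot": TCP orientation; "force": force on the tool from outside, world axes, zero at the start; "moment": the same for the moment, N m; "finger_gap": finger opening in m.
Only numpy, scipy, OpenCV 4.12 (cv2) and the standard library are available. Lean on these libraries where they do the work, as an engineer would, in place of code of your own. Each camera call takes 0.05 s, during which the arm holds its last target.

## Working session

There is one attempt and no reset: what is moved stays moved. The work goes in short steps, Python scripts to look and compute and a tool call to move; the robot and the scene stay as the last step left them, time stands still between calls to the robot, and variables do not carry over. Pictures are saved under pics/ and viewed, and the job is handed in when it is done.

Besides the shell and the picture viewer there is one more tool, called after "Call:" as a command line: name --argument value ..., lists and objects as JSON in quotes. drive_tool: Moves the arm, as the interface text tells. Its arguments: {"type":"object","properties":{"angular":{"type":"array"},"offset":{"type":"array"},"gripper":{"type":"array"},"force":{"type":"number"}},"required":["angular","offset","gripper"]}

```bash
mkdir -p pics
python3 - <<'E'
from plant import manip
import cv2
for n in("scene","top"):
    im=manip.grab_frame(n); cv2.imwrite(f"pics/{n}0.png",im[:,:,::-1]); print(manip.calibration(n))
print(manip.state())
E
```

```text
{'fx': 512.8129333860652, 'fy': 512.8129333860652, 'cx': 320.5536745471369, 'cy': 247.2839020774732, 'position': array([-0.13794468, -0.51746054,  0.48434779]), 'rotation': array([-0.42291514,  0.75150616, -0.43515687,  0.25888178])}
{'fx': 461.362828464296, 'fy': 461.362828464296, 'cx': 328.03254061371393, 'cy': 239.95504866165123, 'position': array([ 0.36664363, -0.16938325,  0.9033276 ]), 'rotation': array([-0.06375895,  0.70537245, -0.70351132,  0.05879052])}
{'time_s': 0.1, 'joints': array([ 1.48518955,  0.50173768, -0.42681533,  1.55133682,  0.22079168,
        1.13830494, -0.21030545]), 'joint_vel': array([ 0.00088861, -0.00249123, -0.00241956, -0.00478205,  0.00215761,
        0.00151495,  0.00051167]), 'joint_torque': array([-1.18401935e-02, -5.70805764e+01, -5.83896697e+00, -2.81742489e+01,
        1.03737524e-02,  5.66026516e-03, -3.39613803e-05]), 'tool_pos': array([ 0.22190149, -0.61025211,  0.21007767]), 'ee_rot': array([-8.59735368e-04,  9.84826004e-01,  1.73542472e-01, -1.17051171e-04]), 'force': array([ 0.47720206,  0.46231232, -0.76996355]), 'moment': array([-0.01425653, -0.02709263, -0.02029862]), 'finger_gap': 0.08539866717061757}
```

View pics/scene0.png

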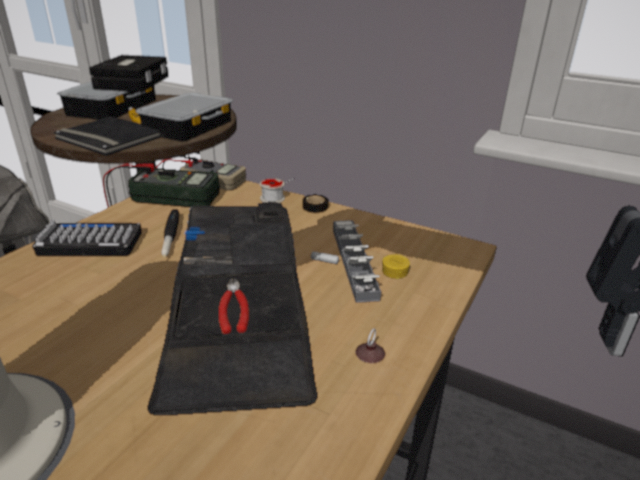

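View pics/top0.png

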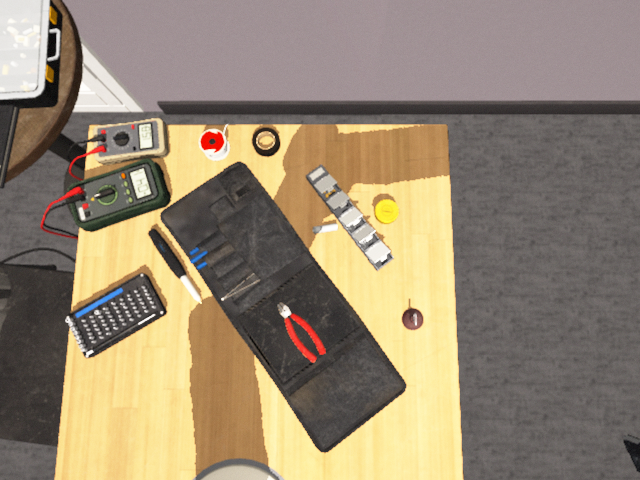

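```bash
cat > h.py <<'E'
import numpy as np,cv2
from plant import manip
from scipy.spatial.transform import Rotation as R
def cal(n):
    c=manip.calibration(n); q=c['rotation']; return c,R.from_quat([q[1],q[2],q[3],q[0]]).as_matrix()
def ray(n,u,v,z):
    c,M=cal(n); d=M@np.array([(u-c['cx'])/c['fx'],(v-c['cy'])/c['fy'],1]); p=c['position']; return p+d*(z-p[2])/d[2]
def proj(n,P):
    c,M=cal(n); q=M.T@(np.asarray(P)-c['position']); return np.array([c['fx']*q[0]/q[2]+c['cx'],c['fy']*q[1]/q[2]+c['cy']])
E
python3 - <<'E'
import cv2
from h import *
t=cv2.imread('pics/top0.png'); cv2.imwrite('pics/topz.png',cv2.resize(t[155:280,295:415],None,fx=4.8,fy=4.8,interpolation=cv2.INTER_CUBIC))
t=cv2.imread('pics/scene0.png'); cv2.imwrite('pics/scz.png',cv2.resize(t[210:310,300:420],None,fx=6,fy=6,interpolation=cv2.INTER_CUBIC))
print(ray('top',318,170,.02375),ray('top',383,265,.02375))
E
```

```text
[ 0.66202433 -0.14251949  0.02375   ] [ 0.47232373 -0.26839452  0.02375   ]
```

View pics/topz.png

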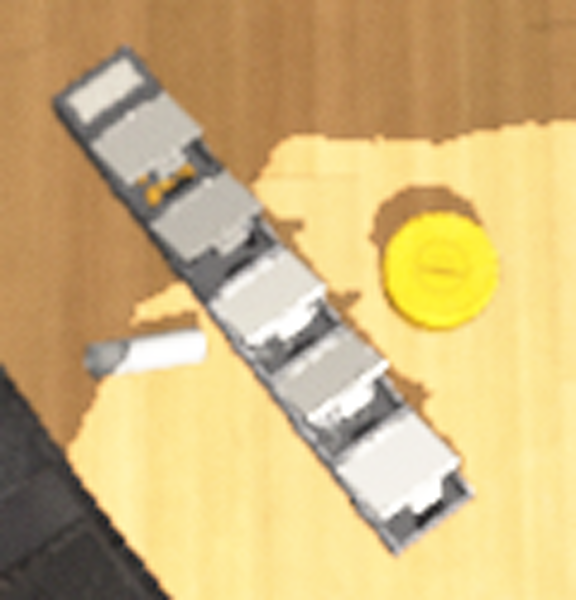

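View pics/scz.png

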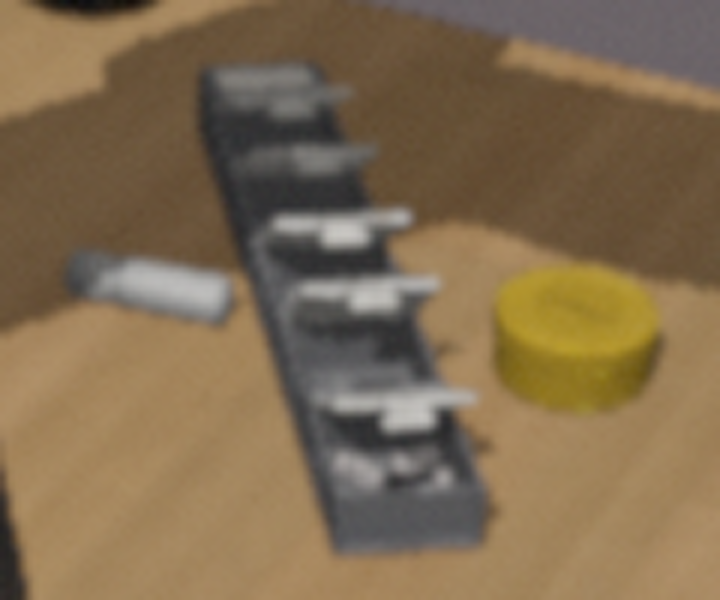

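```bash
cat > fit.py <<'E'
from h import *
from scipy.optimize import least_squares
T=lambda u,v:(u/4.8-.4+295,v/4.8-.4+155)
S=lambda u,v:(u/6-.42+300,v/6-.42+210)
obs=[('top',(-.02,.118,.02375),T(55,100)),('top',(.02,.118,.02375),T(127,47)),('top',(.02,-.118,.021),T(473,490)),('top',(-.02,-.118,.021),T(398,550)),
('scene',(-.02,.118,.02375),S(208,70)),('scene',(.02,.118,.02375),S(320,65)),('scene',(-.02,-.118,.021),S(337,497)),('scene',(.02,-.118,.021),S(485,488)),('scene',(-.02,-.118,0),S(337,552)),('scene',(.02,-.118,0),S(482,545))]
def W(p,l):
    c,s=np.cos(p[2]),np.sin(p[2]); return np.array([p[0]+c*l[0]-s*l[1],p[1]+s*l[0]+c*l[1],l[2]])
def f(p,cams): return np.concatenate([proj(n,W(p,l))-o for n,l,o in obs if n in cams])
p0=[.567,-.205,-.98]
for cams in (['top'],['scene'],['top','scene']):
    r=least_squares(f,p0,args=(cams,)); print(cams,r.x,np.round(f(r.x,['top','scene']).reshape(-1,2),1).tolist())
p=r.x
print('yaw deg',np.degrees(p[2]))
for n,u,v in (('tin',440,265),('c1',100,358),('c2',205,345)):
    q=ray('top',*T(u,v),.023 if n=='tin' else .007); d=q[:2]-p[:2]; c,s=np.cos(p[2]),np.sin(p[2]); print(n,q,'strip',c*d[0]+s*d[1],-s*d[0]+c*d[1])
# lid projections
t=cv2.imread('pics/top0.png');
E
python3 fit.py
```

```text
['top'] [ 0.56958389 -0.20344017 -0.9256695 ] [[-1.2, -0.5], [-0.0, -1.1], [1.0, 0.8], [0.2, 0.7], [-0.8, -1.1], [0.8, -1.2], [1.5, -0.7], [1.9, -0.8], [0.7, 1.0], [1.3, 0.6]]
['scene'] [ 0.56848917 -0.20273151 -0.93460911] [[-1.2, -0.4], [0.1, -0.8], [0.3, 1.7], [-0.7, 1.5], [-0.8, -1.0], [0.7, -1.0], [0.1, -0.5], [0.6, -0.5], [-0.6, 1.2], [0.0, 0.9]]
['top', 'scene'] [ 0.56899096 -0.20281126 -0.93240533] [[-1.2, -0.5], [0.0, -1.0], [0.4, 1.4], [-0.5, 1.2], [-0.8, -1.1], [0.8, -1.1], [0.5, -0.6], [0.9, -0.6], [-0.3, 1.1], [0.4, 0.7]]
yaw deg -53.422890245571075
tin [ 0.58111169 -0.27675277  0.023     ] strip 0.06660193376286558 -0.034328425963879985
c1 [ 0.54536924 -0.1377769   0.007     ] strip -0.06630249498142307 0.01978468574778225
c2 [ 0.55092381 -0.18110609  0.007     ] strip -0.028196757188505228 -0.0015747258816034195
```

Call:
drive_tool --angular '[[0, 0, -0.097], [0, 0, -0.097], [0, 0, -0.096], [0, 0, 0], [0, 0, 0], [0, 0, 0], [0, 0, 0], [0, 0, 0], [0, 0, 0], [0, 0, 0], [0, 0, 0], [0, 0, 0], [0, 0, 0], [0, 0, 0], [0, 0, 0], [0, 0, 0], [0, 0, 0], [0, 0, 0], [0, 0, 0], [0, 0, 0]]' --offset '[[0, 0, 0], [0, 0, 0], [0, 0, 0], [0.036, -0.007, 0], [0.036, -0.007, 0], [0.036, -0.007, 0], [0.036, -0.007, 0], [0.036, -0.007, 0], [0.036, -0.007, 0], [0.036, -0.007, 0], [0.036, -0.007, 0], [0.036, -0.007, 0], [0.036, -0.007, 0], [0.036, -0.007, 0], [0.036, -0.007, 0], [0.036, -0.007, 0], [0.036, -0.007, 0], [0.036, -0.007, 0], [0.036, -0.007, 0], [0.036, -0.007, 0]]' --gripper '[0, 0, 0, 0, 0, 0, 0, 0, 0, 0, 0, 0, 0, 0, 0, 0, 0, 0, 0, 0]' --force 40

```text
time_s: 1.77
tool_pos: [0.6432, -0.1491, 0.2105]
ee_rot: [-0.0, 0.949, 0.314, -0.0]
force: [0.5, -1.0, -0.3]
finger_gap: -0.0001
```

```bash
cat > pos.py <<'E'
from h import *
s=manip.state(); p=[.569,-.2028,-.9324]; c,sn=np.cos(p[2]),np.sin(p[2])
M=np.array([[c,sn,0],[-sn,c,0],[0,0,1]])
print('t',s['time_s'],'strip',np.round(M@(s['tool_pos']-np.array([p[0],p[1],0])),4),'F',np.round(M@s['force'],2),'m',np.round(s['moment'],2))
E
python3 pos.py
python3 - <<'E'
from h import *
im=manip.grab_frame('top');cv2.imwrite('pics/t1.png',im[120:300,250:450,::-1].repeat(3,0).repeat(3,1))
im=manip.grab_frame('scene');cv2.imwrite('pics/s1.png',im[:,:,::-1])
E
```

```text
t 1.7667 strip [0.0011 0.0916 0.2105] F [ 1.09 -0.24 -0.33] m [-0.05 -0.04  0.01]
```

View pics/s1.png

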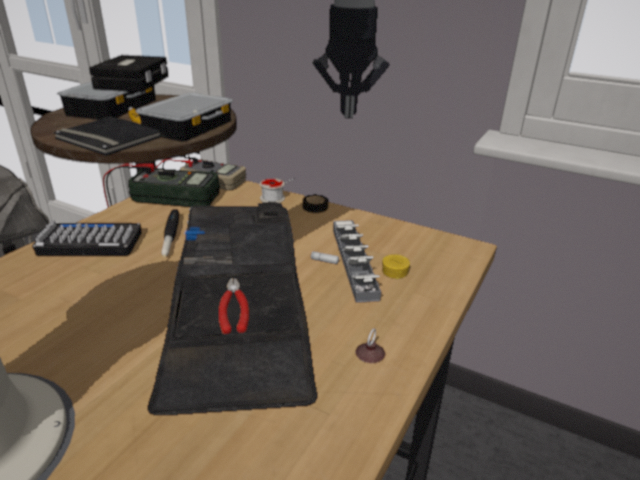

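```bash
cat >> fit.py <<'E'
for i,y in enumerate([.092,.05,.008,-.034,-.076]):
  for th in (.7,.9,1.1,1.3):
    l=(0,y-.034*np.cos(th),.0225+.034*np.sin(th)); a=proj('top',W(p,l)); b=proj('scene',W(p,l))
    print(i+1,th,np.round((a-[295,155]+.4)*4.8),np.round((b-[300,210]+.42)*6))
E
python3 fit.py | tail -20
```

```text
1 0.7 [162. 153.] [295.  79.]
1 0.9 [155. 140.] [293.  58.]
1 1.1 [146. 126.] [291.  39.]
1 1.3 [137. 112.] [287.  23.]
2 0.7 [225. 235.] [320. 145.]
2 0.9 [218. 222.] [318. 123.]
2 1.1 [209. 208.] [315. 103.]
2 1.3 [200. 194.] [312.  86.]
3 0.7 [288. 317.] [347. 217.]
3 0.9 [281. 305.] [345. 194.]
3 1.1 [273. 292.] [342. 173.]
3 1.3 [264. 277.] [338. 155.]
4 0.7 [352. 401.] [377. 295.]
4 0.9 [346. 389.] [374. 271.]
4 1.1 [337. 376.] [371. 248.]
4 1.3 [328. 362.] [367. 229.]
5 0.7 [417. 486.] [409. 380.]
5 0.9 [411. 474.] [406. 354.]
5 1.1 [403. 461.] [403. 331.]
5 1.3 [394. 447.] [398. 310.]
```

View pics/t1.png

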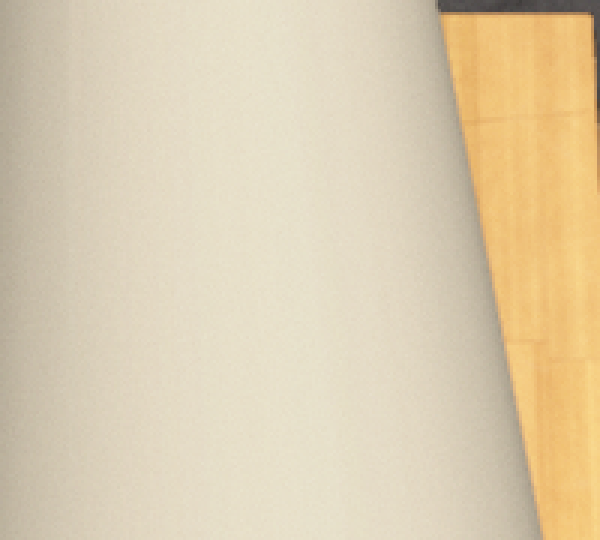

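Call:
drive_tool --angular '[[0, 0, 0], [0, 0, 0], [0, 0, 0], [0, 0, 0], [0, 0, 0], [0, 0, 0], [0, 0, 0], [0, 0, 0], [0, 0, 0], [0, 0, 0], [0, 0, 0]]' --offset '[[0.018, -0.001, 0], [0, 0, 0.03], [0, 0, 0.03], [0, 0, 0.03], [0, 0, 0.03], [0, 0, 0.03], [0, 0, 0.015], [0, 0, 0.01], [0, 0, 0.004], [0, 0, 0], [0, 0, 0]]' --gripper '[0, 0, 0, 0, 0, 0, 0, 0, 0, 0, 0]'

```text
time_s: 2.78
tool_pos: [0.6576, -0.1389, 0.0335]
ee_rot: [0.0, 0.949, 0.314, 0.001]
force: [-0.6, -0.2, -1.0]
finger_gap: 0.0
```

```bash
python3 pos.py
python3 - <<'E'
from h import *
im=manip.grab_frame('scene');cv2.imwrite('pics/s2.png',cv2.resize(im[190:310,290:430,::-1],None,fx=5,fy=5,interpolation=cv2.INTER_CUBIC))
E
```

```text
t 2.7833 strip [0.0015 0.1092 0.0335] F [-0.22 -0.57 -0.99] m [ 0.01  0.05 -0.08]
```

View pics/s2.png

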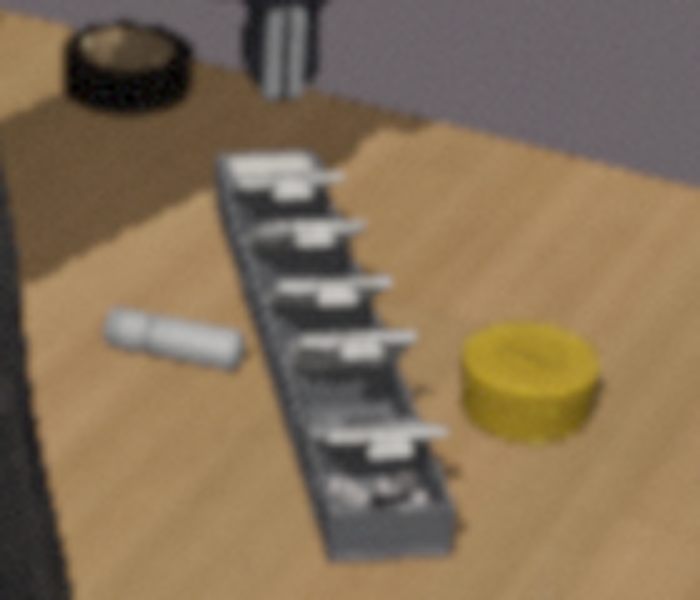

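Run:
```python
from h import *
p=manip.state()['tool_pos']; print(p,proj('scene',p),proj('scene',[p[0],p[1],.04]),proj('scene',[p[0],p[1],.05]))
q=ray('scene',346.6,209.4,.05);print(q)
```

```text
[ 0.65791522 -0.1389979   0.03394586] [345.44308817 217.02259675] [345.58732024 214.21079944] [345.82754346 209.52765896]
[ 0.65918132 -0.14001144  0.05      ]
```

Run:
```python
from h import *
print(proj('scene',[.6432,-.1491,.2105]),proj('scene',[.6432,-.1491,.2265]))
```

```text
[351.52629733 130.29070658] [352.0121239 121.116089 ]
```

Call:
drive_tool --angular '[[0, 0, 0], [0, 0, 0], [0, 0, 0]]' --offset '[[0, 0, 0.003], [0, 0, 0.003], [0, 0, 0]]' --gripper '[0, 0, 0]'

```text
time_s: 3.08
tool_pos: [0.6564, -0.139, 0.0262]
ee_rot: [0.0, 0.949, 0.314, 0.0]
force: [-0.3, -1.3, -0.3]
finger_gap: 0.0001
```

Call:
drive_tool --angular '[[0, 0, 0], [0, 0, 0], [0, 0, 0]]' --offset '[[0, 0, 0.001], [0, 0, 0.001], [0, 0, 0]]' --gripper '[0, 0, 0]'

```text
time_s: 3.33
tool_pos: [0.6563, -0.1389, 0.0238]
ee_rot: [-0.0, 0.949, 0.314, -0.0]
force: [0.2, -0.3, -1.1]
finger_gap: 0.0001
```

```bash
python3 pos.py
python3 - <<'E'
from h import *
im=manip.grab_frame('scene');cv2.imwrite('pics/s3.png',cv2.resize(im[150:270,290:430,::-1],None,fx=5,fy=5,interpolation=cv2.INTER_CUBIC))
E
```

```text
t 3.3333 strip [0.0007 0.1082 0.0238] F [ 0.3  -0.03 -1.11] m [-0.01 -0.   -0.04]
```

View pics/s3.png

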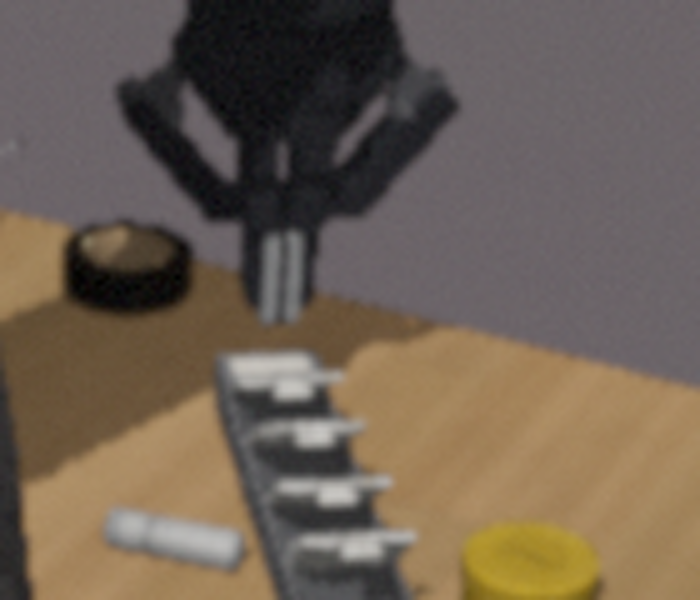

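Run:
```python
from h import *
print(ray('scene',345.6,215,.0238), ray('scene',345.6,215,.035))
# far block edge check
print(ray('scene',290+220/5,150+352/5,.02375),ray('scene',290+315/5,150+350/5,.02375))
```

```text
[ 0.68385054 -0.12678106  0.0238    ] [ 0.66386541 -0.13628194  0.035     ]
[ 0.65144902 -0.11789796  0.02375   ] [ 0.67230423 -0.14874529  0.02375   ]
```

Call:
drive_tool --angular '[[0, 0, 0], [0, 0, 0], [0, 0, 0]]' --offset '[[0, 0, 0.001], [0, 0, 0.001], [0, 0, 0]]' --gripper '[0, 0, 0]'

```text
time_s: 3.63
tool_pos: [0.6562, -0.1389, 0.0218]
ee_rot: [-0.0, 0.949, 0.314, -0.0]
force: [0.4, 0.4, -0.7]
finger_gap: -0.0
```

Call:
drive_tool --angular '[[0, 0, 0], [0, 0, 0], [0, 0, 0], [0, 0, 0]]' --offset '[[0, 0, 0.0015], [0, 0, 0.0015], [0, 0, 0.001], [0, 0, 0]]' --gripper '[0, 0, 0, 0]'

```text
time_s: 3.97
tool_pos: [0.6561, -0.1389, 0.0176]
ee_rot: [-0.0, 0.949, 0.314, -0.0]
force: [0.6, -0.0, 0.8]
finger_gap: 0.0
```

```bash
python3 pos.py
python3 - <<'E'
from h import *
im=manip.grab_frame('scene');cv2.imwrite('pics/s4.png',cv2.resize(im[190:250,310:390,::-1],None,fx=9,fy=9,interpolation=cv2.INTER_CUBIC))
E
```

```text
t 3.9667 strip [0.0006 0.1081 0.0176] F [0.37 0.46 0.83] m [0.   0.02 0.01]
```

View pics/s4.png

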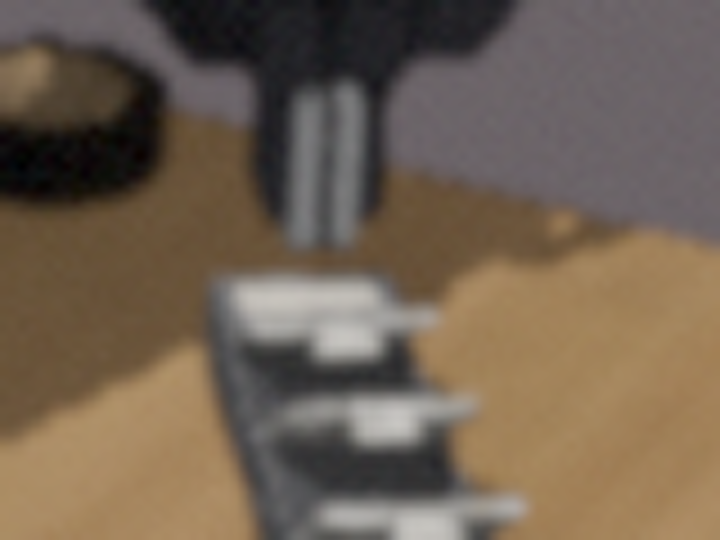

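Call:
drive_tool --angular '[[0, 0, 0], [0, 0, 0], [0, 0, 0], [0, 0, 0], [0, 0, 0], [0, 0, 0]]' --offset '[[0, -0.001, 0.0015], [0, 0, 0.0015], [0, 0, 0.001], [0, 0, 0.001], [0, 0, 0.0005], [0, 0, 0]]' --gripper '[0, 0, 0, 0, 0, 0]'

```text
time_s: 4.52
tool_pos: [0.6557, -0.1381, 0.0123]
ee_rot: [-0.0, 0.949, 0.314, -0.0]
force: [0.1, 1.0, -0.8]
finger_gap: -0.0001
```

Call:
drive_tool --angular '[[0, 0, 0], [0, 0, 0], [0, 0, 0], [0, 0, 0]]' --offset '[[0, 0, 0.001], [0, 0, 0.001], [0, 0, 0], [0, 0, 0]]' --gripper '[0, 0, 0, 0]'

```text
time_s: 4.85
tool_pos: [0.6557, -0.1381, 0.0104]
ee_rot: [-0.0, 0.949, 0.314, -0.0]
force: [0.8, 0.0, 0.9]
finger_gap: -0.0004
```

Call:
drive_tool --angular '[[0, 0, 0], [0, 0, 0], [0, 0, 0]]' --offset '[[0, 0, 0.0005], [0, 0, 0.0005], [0, 0, 0]]' --gripper '[0, 0, 0]'

```text
time_s: 5.1
tool_pos: [0.6557, -0.1381, 0.0094]
ee_rot: [-0.0, 0.949, 0.314, -0.0]
force: [-1.2, -0.9, -0.1]
finger_gap: 0.0001
```

```bash
python3 pos.py
python3 - <<'E'
from h import *
im=manip.grab_frame('scene');cv2.imwrite('pics/s5.png',cv2.resize(im[190:250,310:390,::-1],None,fx=9,fy=9,interpolation=cv2.INTER_CUBIC))
E
```

```text
t 5.1 strip [-0.0003  0.1082  0.0094] F [ 0.06 -1.5  -0.12] m [ 0.02  0.02 -0.06]
```

View pics/s5.png

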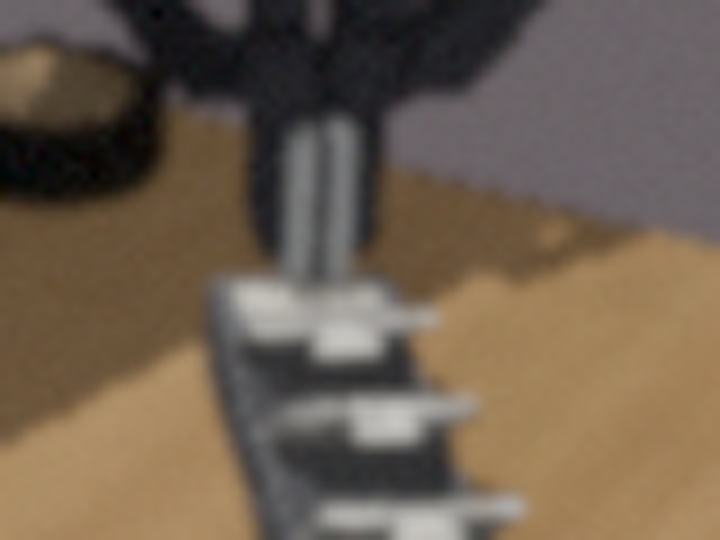

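Call:
drive_tool --angular '[[0, 0, 0], [0, 0, 0], [0, 0, 0]]' --offset '[[0, 0, 0.0005], [0, 0, 0.0005], [0, 0, 0]]' --gripper '[0, 0, 0]'

```text
time_s: 5.4
tool_pos: [0.6557, -0.138, 0.0084]
ee_rot: [-0.0, 0.949, 0.314, -0.0]
force: [0.4, -0.9, 1.3]
finger_gap: 0.0002
```

Call:
drive_tool --angular '[[0, 0, 0], [0, 0, 0], [0, 0, 0]]' --offset '[[0, 0, 0.0005], [0, 0, 0.0005], [0, 0, 0]]' --gripper '[0, 0, 0]'

```text
time_s: 5.65
tool_pos: [0.6557, -0.1381, 0.0074]
ee_rot: [-0.0, 0.949, 0.314, -0.0]
force: [0.4, 0.2, 0.7]
finger_gap: -0.0001
```

Call:
drive_tool --angular '[[0, 0, 0], [0, 0, 0], [0, 0, 0]]' --offset '[[0, 0, 0.0005], [0, 0, 0.0005], [0, 0, 0]]' --gripper '[0, 0, 0]'

```text
time_s: 5.9
tool_pos: [0.6557, -0.1381, 0.0064]
ee_rot: [-0.0, 0.949, 0.314, -0.0]
force: [0.3, -0.7, -1.0]
finger_gap: -0.0
```

```bash
python3 pos.py
python3 - <<'E'
from h import *
im=manip.grab_frame('scene');cv2.imwrite('pics/s6.png',cv2.resize(im[190:250,310:390,::-1],None,fx=9,fy=9,interpolation=cv2.INTER_CUBIC))
E
```

```text
t 5.9 strip [-0.0003  0.1082  0.0064] F [ 0.78 -0.16 -1.04] m [ 0.04 -0.02  0.02]
```

View pics/s6.png

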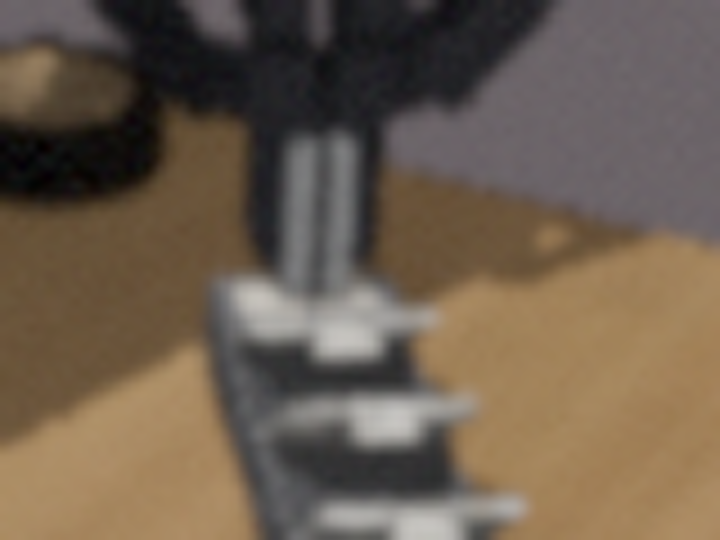

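Call:
drive_tool --angular '[[0, 0, 0], [0, 0, 0], [0, 0, 0]]' --offset '[[0, 0, 0.0005], [0, 0, 0.0005], [0, 0, 0]]' --gripper '[0, 0, 0]'

```text
time_s: 6.2
tool_pos: [0.6557, -0.1381, 0.0054]
ee_rot: [-0.0, 0.949, 0.314, -0.0]
force: [-1.0, 0.8, 0.4]
finger_gap: -0.0002
```

Call:
drive_tool --angular '[[0, 0, 0], [0, 0, 0]]' --offset '[[0, 0, 0.0006], [0, 0, 0]]' --gripper '[0, 0]'

```text
time_s: 6.37
tool_pos: [0.6557, -0.1381, 0.0048]
ee_rot: [-0.0, 0.949, 0.314, -0.0]
force: [0.8, 0.8, -0.3]
finger_gap: 0.0002
```

Call:
drive_tool --angular '[[0, 0, 0], [0, 0, 0]]' --offset '[[0, 0, 0.0006], [0, 0, 0]]' --gripper '[0, 0]'

```text
time_s: 6.53
tool_pos: [0.6558, -0.1381, 0.0042]
ee_rot: [-0.0, 0.949, 0.314, -0.0]
force: [0.4, 1.1, -0.2]
finger_gap: 0.0003
```

Run:
```python
from h import *
im=manip.grab_frame('scene');cv2.imwrite('pics/s7.png',cv2.resize(im[200:240,320:370,::-1],None,fx=14,fy=14,interpolation=cv2.INTER_CUBIC))
```

```text
(no output)
```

View pics/s7.png

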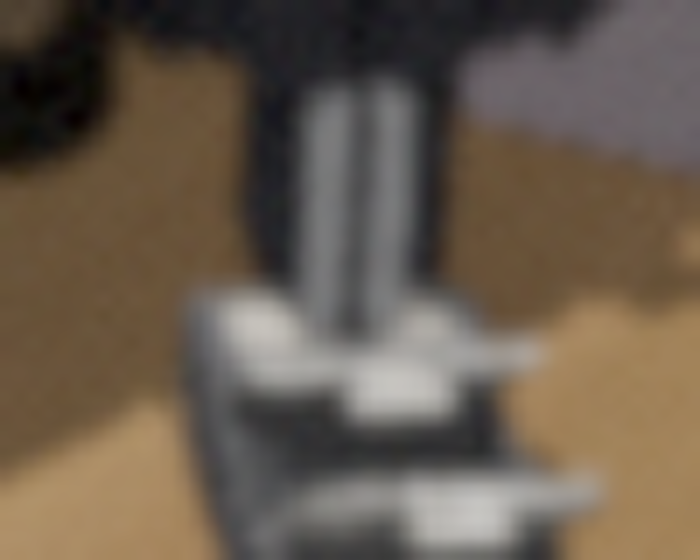

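Run:
```python
from h import *
p=[.569,-.2028,-.9324]
def W(l):
    c,s=np.cos(p[2]),np.sin(p[2]); return np.array([p[0]+c*l[0]-s*l[1],p[1]+s*l[0]+c*l[1],l[2]])
for l in [(0,.118,.02375),(0,.108,.02375),(0,.097,.02375),(0,.097,.0285),(0,.0971,.033),(0,.097,.0042),(0,.064,.0425)]: print(l,proj('scene',W(l)))
```

```text
(0, 0.118, 0.02375) [343.56941945 219.71357599]
(0, 0.108, 0.02375) [344.4351345  222.09813569]
(0, 0.097, 0.02375) [345.40479764 224.76901407]
(0, 0.097, 0.0285) [345.51843922 222.57084228]
(0, 0.0971, 0.033) [345.61765718 220.45408366]
(0, 0.097, 0.0042) [344.94290111 233.70348973]
(0, 0.064, 0.0425) [348.92416906 224.17997886]
```

Call:
drive_tool --angular '[[0, 0, 0], [0, 0, 0]]' --offset '[[0, 0, 0.0006], [0, 0, 0]]' --gripper '[0, 0]'

```text
time_s: 6.75
tool_pos: [0.6558, -0.1381, 0.0037]
ee_rot: [0.0, 0.949, 0.314, 0.0]
force: [-0.3, 0.4, -0.1]
finger_gap: 0.0002
```

Call:
drive_tool --angular '[[0, 0, 0], [0, 0, 0]]' --offset '[[0, 0, 0.0006], [0, 0, 0]]' --gripper '[0, 0]'

```text
time_s: 6.92
tool_pos: [0.6559, -0.1381, 0.0036]
ee_rot: [0.0, 0.949, 0.314, 0.0]
force: [-1.5, -0.3, 3.5]
finger_gap: 0.0001
```

Call:
drive_tool --angular '[[0, 0, 0], [0, 0, 0]]' --offset '[[0, 0, 0.0006], [0, 0, 0]]' --gripper '[0, 0]'

```text
time_s: 7.08
tool_pos: [0.6559, -0.1381, 0.0036]
ee_rot: [0.0, 0.949, 0.314, -0.0]
force: [-2.9, -1.0, 7.5]
finger_gap: 0.0001
```

Call:
drive_tool --angular '[[0, 0, 0], [0, 0, 0], [0, 0, 0], [0, 0, 0], [0, 0, 0], [0, 0, 0]]' --offset '[[0, 0, -0.006], [-0.005, 0, -0.005], [-0.006, 0, 0], [-0.005, 0, 0], [-0.003, 0, 0.001], [-0.003, 0, 0.0015]]' --gripper '[0, 0, 0, 0, 0, 0]'

```text
time_s: 7.58
tool_pos: [0.6375, -0.152, 0.0108]
ee_rot: [0.0, 0.95, 0.314, -0.0]
force: [0.3, -0.1, -0.5]
finger_gap: -0.0
```

```bash
python3 pos.py
```

```text
t 7.5833 strip [0.0001 0.0853 0.0108] F [ 0.21  0.2  -0.51] m [ 0.05 -0.06  0.05]
```

Call:
drive_tool --angular '[[0, 0, 0], [0, 0, 0], [0, 0, 0], [0, 0, 0]]' --offset '[[-0.003, 0, 0.001], [-0.003, 0, 0.001], [-0.003, 0, 0.001], [-0.003, 0, 0.001]]' --gripper '[0, 0, 0, 0]'

```text
time_s: 7.92
tool_pos: [0.6292, -0.1578, 0.0072]
ee_rot: [-0.0, 0.949, 0.314, 0.001]
force: [2.4, 2.1, 1.6]
finger_gap: -0.0002
```

```bash
python3 pos.py
python3 - <<'E'
from h import *
im=manip.grab_frame('scene');cv2.imwrite('pics/s8.png',cv2.resize(im[190:310,310:420,::-1],None,fx=5,fy=5,interpolation=cv2.INTER_CUBIC))
E
```

```text
t 7.9167 strip [-0.0002  0.0751  0.0072] F [-0.29  3.2   1.59] m [ 0.3  -0.34 -0.01]
```

View pics/s8.png

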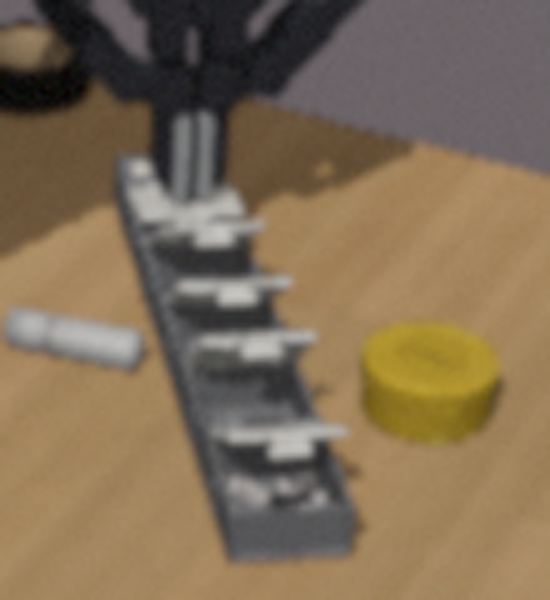

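Call:
drive_tool --angular '[[0, 0, 0], [0, 0, 0], [0, 0, 0], [0, 0, 0]]' --offset '[[-0.001, 0, 0.001], [-0.001, 0, 0.001], [-0.001, 0, 0.001], [0, 0, 0]]' --gripper '[0, 0, 0, 0]'

```text
time_s: 8.3
tool_pos: [0.6256, -0.1604, 0.0037]
ee_rot: [-0.0, 0.949, 0.314, -0.0]
force: [-0.1, 0.2, -0.9]
finger_gap: 0.0002
```

```bash
python3 pos.py
python3 - <<'E'
from h import *
im=manip.grab_frame('scene');cv2.imwrite('pics/s9.png',cv2.resize(im[200:260,310:380,::-1],None,fx=9,fy=9,interpolation=cv2.INTER_CUBIC))
E
```

```text
t 8.3 strip [-0.0004  0.0708  0.0037] F [-0.22 -0.01 -0.89] m [-0.01  0.03 -0.  ]
```

View pics/s9.png

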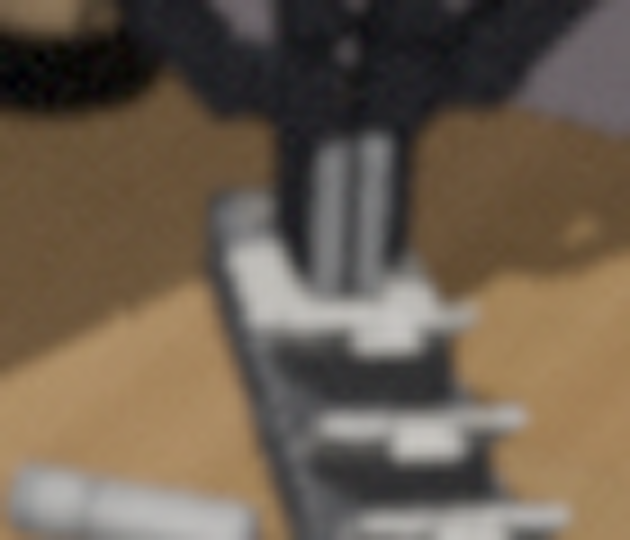

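Call:
drive_tool --angular '[[0, 0, 0], [0, 0, 0], [0, 0, 0], [0, 0, 0], [0, 0, 0], [0, 0, 0], [0, 0, 0], [0, 0, 0], [0, 0, 0], [0, 0, 0]]' --offset '[[-0.004, 0, -0.005], [-0.005, 0, -0.005], [-0.006, 0, 0], [-0.005, 0, 0], [-0.003, 0, 0.001], [-0.003, 0, 0.0015], [-0.003, 0, 0.001], [-0.003, 0, 0.001], [-0.003, 0, 0.001], [-0.003, 0, 0.001]]' --gripper '[0, 0, 0, 0, 0, 0, 0, 0, 0, 0]'

```text
time_s: 9.18
tool_pos: [0.5959, -0.1825, 0.0075]
ee_rot: [-0.0, 0.949, 0.314, 0.0]
force: [2.1, 1.1, 2.2]
finger_gap: -0.0
```

```bash
python3 pos.py
```

```text
t 9.1833 strip [-0.0003  0.0336  0.0075] F [0.36 2.3  2.18] m [ 0.36 -0.33 -0.05]
```

Call:
drive_tool --angular '[[0, 0, 0], [0, 0, 0], [0, 0, 0], [0, 0, 0]]' --offset '[[-0.0013, 0, 0.0012], [-0.0013, 0, 0.0012], [-0.0013, 0, 0.0012], [0, 0, 0]]' --gripper '[0, 0, 0, 0]'

```text
time_s: 9.52
tool_pos: [0.592, -0.1853, 0.0037]
ee_rot: [-0.0, 0.949, 0.314, -0.0]
force: [0.3, -0.5, -0.8]
finger_gap: -0.0001
```

```bash
python3 pos.py
python3 - <<'E'
from h import *
im=manip.grab_frame('scene');cv2.imwrite('pics/s10.png',cv2.resize(im[200:310,310:410,::-1],None,fx=5,fy=5,interpolation=cv2.INTER_CUBIC))
E
```

```text
t 9.5167 strip [-0.0003  0.0289  0.0037] F [ 0.61 -0.02 -0.79] m [-0.04  0.03 -0.01]
```

View pics/s10.png

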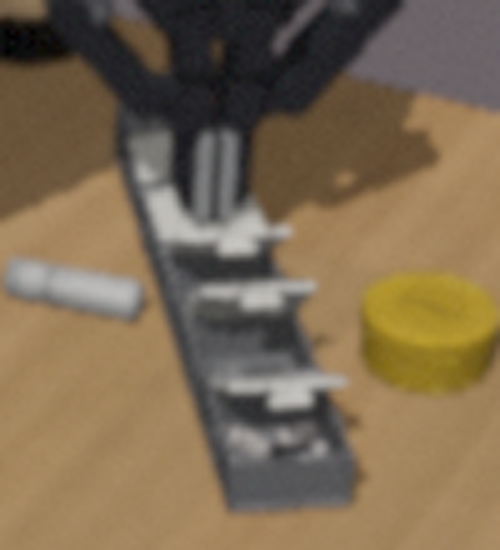

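Lids 1 and 2 lie flat, and the strip hasn't moved visibly (near bottom corner about (356, 301)). The same stroke goes on to lid 3.

Call:
drive_tool --angular '[[0, 0, 0], [0, 0, 0], [0, 0, 0], [0, 0, 0], [0, 0, 0], [0, 0, 0], [0, 0, 0], [0, 0, 0], [0, 0, 0], [0, 0, 0]]' --offset '[[-0.004, 0, -0.005], [-0.005, 0, -0.005], [-0.006, 0, 0], [-0.005, 0, 0], [-0.003, 0, 0.001], [-0.003, 0, 0.0015], [-0.003, 0, 0.001], [-0.003, 0, 0.001], [-0.003, 0, 0.001], [-0.003, 0, 0.001]]' --gripper '[0, 0, 0, 0, 0, 0, 0, 0, 0, 0]'

```text
time_s: 10.4
tool_pos: [0.5623, -0.2075, 0.0074]
ee_rot: [-0.0, 0.949, 0.314, 0.001]
force: [2.1, 1.7, 1.9]
finger_gap: -0.0001
```

Call:
drive_tool --angular '[[0, 0, 0], [0, 0, 0], [0, 0, 0], [0, 0, 0]]' --offset '[[-0.0013, 0, 0.0012], [-0.0013, 0, 0.0012], [-0.0013, 0, 0.0012], [0, 0, 0]]' --gripper '[0, 0, 0, 0]'

```text
time_s: 10.73
tool_pos: [0.5585, -0.2103, 0.0036]
ee_rot: [-0.0, 0.949, 0.314, -0.0]
force: [-0.3, 0.7, -0.2]
finger_gap: 0.0002
```

```bash
python3 pos.py
python3 - <<'E'
from h import *
im=manip.grab_frame('scene');cv2.imwrite('pics/s11.png',cv2.resize(im[200:310,310:410,::-1],None,fx=5,fy=5,interpolation=cv2.INTER_CUBIC))
E
```

```text
t 10.7333 strip [-0.0003 -0.0129  0.0036] F [-0.76  0.16 -0.2 ] m [-0.06 -0.03  0.01]
```

View pics/s11.png

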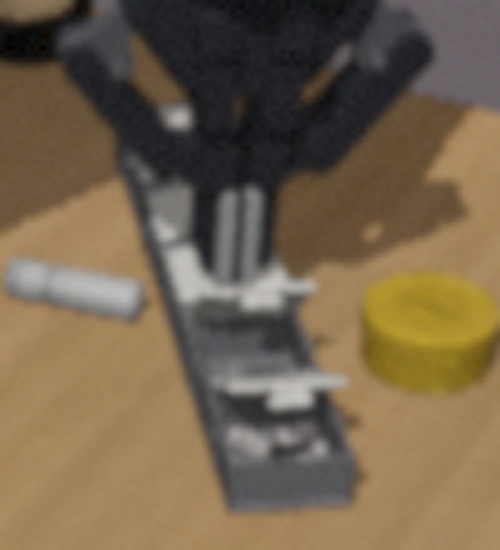

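Lid 3 is flat and the strip is still in place. Next is lid 4.

Call:
drive_tool --angular '[[0, 0, 0], [0, 0, 0], [0, 0, 0], [0, 0, 0], [0, 0, 0], [0, 0, 0], [0, 0, 0], [0, 0, 0], [0, 0, 0], [0, 0, 0]]' --offset '[[-0.004, 0, -0.005], [-0.005, 0, -0.005], [-0.006, 0, 0], [-0.005, 0, 0], [-0.003, 0, 0.001], [-0.003, 0, 0.0015], [-0.003, 0, 0.001], [-0.003, 0, 0.001], [-0.003, 0, 0.001], [-0.003, 0, 0.001]]' --gripper '[0, 0, 0, 0, 0, 0, 0, 0, 0, 0]'

```text
time_s: 11.62
tool_pos: [0.5287, -0.2325, 0.0073]
ee_rot: [-0.0, 0.949, 0.314, 0.001]
force: [1.7, 1.6, 2.0]
finger_gap: -0.0002
```

Call:
drive_tool --angular '[[0, 0, 0], [0, 0, 0], [0, 0, 0], [0, 0, 0]]' --offset '[[-0.0014, 0, 0.0012], [-0.0013, 0, 0.0012], [-0.0013, 0, 0.0011], [0, 0, 0]]' --gripper '[0, 0, 0, 0]'

```text
time_s: 11.95
tool_pos: [0.5247, -0.2353, 0.0036]
ee_rot: [-0.0, 0.949, 0.314, -0.0]
force: [-0.2, 0.0, -0.3]
finger_gap: 0.0
```

```bash
python3 pos.py
python3 - <<'E'
from h import *
im=manip.grab_frame('scene');cv2.imwrite('pics/s12.png',cv2.resize(im[200:310,310:410,::-1],None,fx=5,fy=5,interpolation=cv2.INTER_CUBIC))
E
```

```text
t 11.95 strip [-0.0003 -0.0549  0.0036] F [-0.14 -0.13 -0.25] m [-0.04  0.01 -0.04]
```

View pics/s12.png

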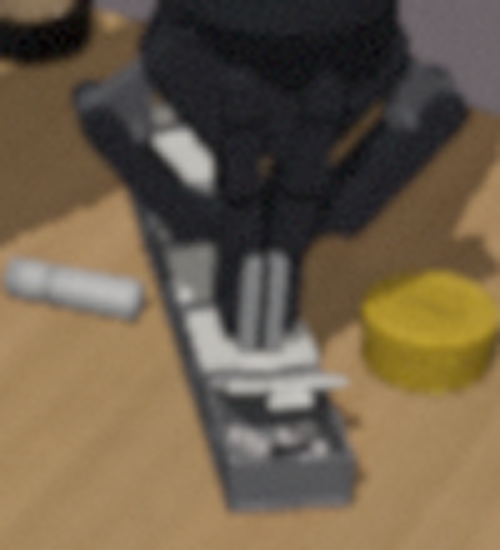

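Lid 4 is flat. Now lid 5.

Call:
drive_tool --angular '[[0, 0, 0], [0, 0, 0], [0, 0, 0], [0, 0, 0], [0, 0, 0], [0, 0, 0], [0, 0, 0], [0, 0, 0], [0, 0, 0], [0, 0, 0]]' --offset '[[-0.004, 0, -0.005], [-0.005, 0, -0.005], [-0.006, 0, 0], [-0.005, 0, 0], [-0.003, 0, 0.001], [-0.003, 0, 0.0015], [-0.003, 0, 0.001], [-0.003, 0, 0.001], [-0.003, 0, 0.001], [-0.003, 0, 0.001]]' --gripper '[0, 0, 0, 0, 0, 0, 0, 0, 0, 0]'

```text
time_s: 12.83
tool_pos: [0.495, -0.2576, 0.0073]
ee_rot: [0.0, 0.949, 0.314, 0.001]
force: [1.6, 1.8, 2.9]
finger_gap: -0.0003
```

Call:
drive_tool --angular '[[0, 0, 0], [0, 0, 0], [0, 0, 0], [0, 0, 0]]' --offset '[[-0.0014, 0, 0.0012], [-0.0013, 0, 0.0012], [-0.0013, 0, 0.0011], [0, 0, 0]]' --gripper '[0, 0, 0, 0]'

```text
time_s: 13.17
tool_pos: [0.491, -0.2603, 0.0036]
ee_rot: [-0.0, 0.949, 0.314, -0.0]
force: [-0.5, -0.3, 0.3]
finger_gap: -0.0002
```

```bash
python3 pos.py
python3 - <<'E'
from h import *
im=manip.grab_frame('scene');cv2.imwrite('pics/s13.png',cv2.resize(im[200:310,310:410,::-1],None,fx=5,fy=5,interpolation=cv2.INTER_CUBIC))
E
```

```text
t 13.1667 strip [-0.0004 -0.0969  0.0036] F [-0.07 -0.56  0.29] m [ 0.03 -0.06 -0.03]
```

View pics/s13.png

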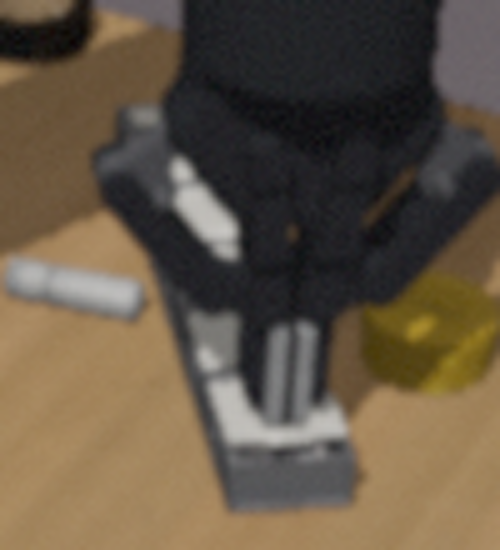

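Call:
drive_tool --angular '[[0, 0, 0], [0, 0, 0], [0, 0, 0], [0, 0, 0], [0, 0, 0], [0, 0, 0], [0, 0, 0], [0, 0, 0], [0, 0, 0], [0, 0, 0], [0, 0, 0], [0, 0, 0], [0, 0, 0], [0, 0, 0], [0, 0, 0], [0, 0, 0], [0, 0, 0]]' --offset '[[0, 0, -0.005], [0, 0, -0.015], [0, 0, -0.03], [0, 0, -0.035], [0, 0, -0.035], [0, 0, -0.035], [0, 0, -0.035], [-0.03, 0.015, 0], [-0.03, 0.015, 0], [-0.03, 0.015, 0], [-0.03, 0.015, 0], [-0.03, 0.015, 0], [-0.03, 0.015, 0], [-0.03, 0.015, 0], [-0.03, 0.015, 0], [-0.02, 0.01, 0], [0, 0, 0]]' --gripper '[0, 0, 0, 0, 0, 0, 0, 0, 0, 0, 0, 0, 0, 0, 0, 0, 0]'

```text
time_s: 14.63
tool_pos: [0.3547, -0.5257, 0.1934]
ee_rot: [0.001, 0.951, 0.31, -0.002]
force: [-1.6, -1.2, -0.5]
finger_gap: 0.0002
```

```bash
python3 pos.py
python3 - <<'E'
from h import *
a=manip.grab_frame('scene')[:,:,::-1]; b=manip.grab_frame('top')[:,:,::-1]
cv2.imwrite('pics/s14f.png',a);cv2.imwrite('pics/t14f.png',b)
z=lambda im,x,y:cv2.resize(im[y:y+110,x:x+120],(390,360),interpolation=cv2.INTER_CUBIC)
o=lambda n:cv2.imread(f'pics/{n}0.png')
A=np.hstack([z(o('scene'),300,205),z(a,300,205)]);B=np.hstack([z(o('top'),295,160),z(b,295,160)])
cv2.imwrite('pics/cmp_s.png',A);cv2.imwrite('pics/cmp_t.png',B)
E
```

```text
t 14.6333 strip [ 0.1316 -0.3645  0.1934] F [ 0.05 -1.99 -0.46] m [-0.06  0.04 -0.02]
```

View pics/cmp_s.png

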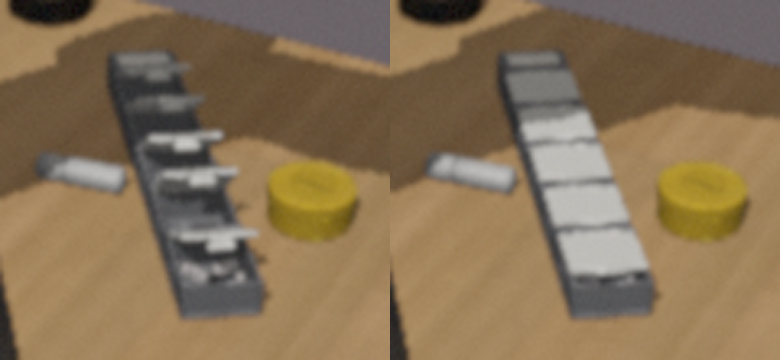

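View pics/cmp_t.png

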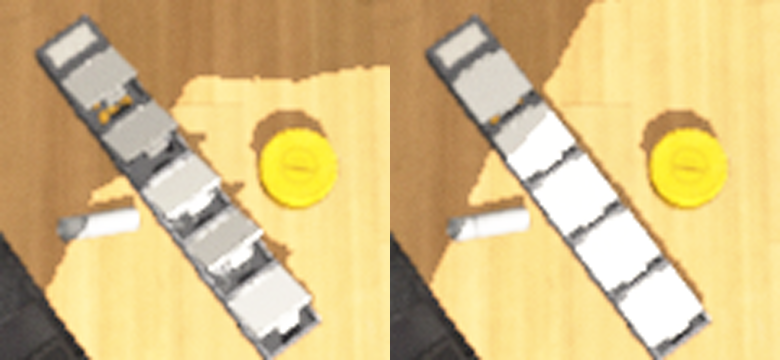

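Both pictures show all five lids flat and flush. The strip, tin and cell sit at the same pixels as before, and the arm is well away.

```bash
python3 -c "
from plant import manip
print(manip.job_done())"
```

```text
the job is handed in; nothing more can be done
None
```

All five lids are shut, closed one after another from first to last, and the job is handed in at about 15 s of the 45 s allowed.

**What I did:** With the gripper closed, I lightly touched the end block to find the top of the row. I then moved along the row, going slightly up over each hinge and down towards each lip. The fingertips therefore followed a wavy path rather than one continuous slide on the surface. Afterwards I lifted off and moved well clear.

**Forces:** The highest force I read was about 8 N, during the touch on the end block. Mid-stroke readings at four of the lids were 3–4 N, and they dropped to about zero once each lid was down. Forces are only reported at the end of each move, so a short peak in between would not show.

**Last checks:** Before/after pictures from both cameras show all five lids flat and flush. I saw no shift of the strip, tin or cell, to within about a pixel (roughly 2 mm). The tool wallet with the tweezers and snips was never approached, but I did not compare it closely.

**One disagreement:** The closed fingertips made contact about 20 mm higher than the reported tool position implied. The camera pictures agreed with the contact, so I used the touch height for the whole sweep.

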